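# Tap the specimen stage home under the gauge hood

## Task

Pick up the white-nosed hand pusher and with it tap the gauge's blue stage block under the white hood until it is fully home against the stop hidden inside. Do it gently, in two or more small taps, bringing the pusher off the block and pausing about half a second between taps, and do not touch the block with the gripper. Then stand the pusher upright on the open bench, clear of the gauge, and let go; leave the brass-nosed pusher where it is.

Things in the scene. Friction and masses are not known exactly. Their poses are not given: they have to be found in the camera images.
- stage (a joint): Slide of the blue block in m: 0 fully out, 0.090 fully home on the hidden stop; starts at 0 to 0.030. Needs about 3 N to move, stays where left. Block 60 mm wide, 130 long, 12 to 56 mm above the bench. It slides on an grey plate 90 mm wide, 10 thick, that ends 15 mm behind the yellow face when out, 105 mm when home. Small steel things stand beside it, over 0.06 m from its middle line, below 60 mm.
- stage_face (a point): Centre (34 mm above the bench) of the flat yellow end face of the blue block, the face to tap, 60 mm wide, 12 to 56 mm above the bench. Its +y points level along the slide into the white hood, the way the block must go; z is up. The hood, 94 mm wide, 82 high, has its mouth 126 mm ahead of this point when the block is out, 36 mm when home; a dial stands on it 105 mm behind the mouth, 207 mm high.
- nylon_mid (a point): Centre, 62.5 mm above its underside, of the pusher to use. It stands loose and upright on the bench, 125 mm tall, about 0.22 kg: a WHITE nylon foot 50 x 50 mm, 45 mm high, and on it a green square post 28 x 28 mm, 80 mm high, to grip it by. z is up along the post; x and y are square to the flat sides of foot and post.
- brass_mid (a point): The same point of the other pusher, of the same size and shape but with a BRASS-coloured foot: it is to be left alone. The two pushers may stand in either of two places, at least 0.10 m apart.
Mind the look-alikes: they are no part of the job. What is shaped like the part that bears nylon_mid but red or turquoise is not meant.

How it is judged:
By the outcome, as a careful person would: the job done as asked, in the order asked, and still so for the second after the job is handed in, with the robot touching nothing.
It also fails if it takes over 51 s, if anything falls off the work surface, if the arm or the gripper's body presses on something with over 40 N, if the wrist force passes 120 N, or if a joint passes its speed limit or range.

## Robot

A 6-joint arm with a two-finger parallel gripper is mounted at the origin on the work surface. World frame = base frame: x ahead of the robot, y to its left, z up, the work surface at z = 0. Lengths are in m, angles in rad, forces in N, time in s.
With the tool pointing down it reaches from about 0.35 to 0.975 m from the base axis. Payload 4.9 kg.
Tool frame: the origin (TCP) lies midway between the tips of the shut fingers; the grasp point (between the pads) lies 19 mm behind it; z points along the fingers, y is the direction in which the jaws open and shut (so a half turn about z gives the same grasp; the last joint's range is limited). The gripper opens to 85 mm and grips with 20 to 120 N. Pads are 22 mm wide; open, the fingers measure 114 mm over their backs; the gripper's body (76 mm by 85 mm) begins 54 mm behind the grasp point. The pads swing forward as they close: fully open they stand 13 mm farther back than shut.
Start: joints at [-1.384, 0.053, 1.613, -0, 1.476, -0.119], TCP at [0.188, -0.596, 0.231] pointing down, gripper open.
Joint ranges: [-3.01, 3.01], [-1.01, 2.22], [0.06, 2.58], [-1.02, 4.17], [0.09, 2.62], [-3.14, 3.14]. Speed limits (rad/s): [2.57, 2.57, 3.14, 3.14, 3.14, 3.14].

## Interface

Orientations are given as a unit quaternion [w, x, y, z].
In Python, from plant import state, grab_frame, camera_info, job_done, cut_out gives the robot as it stands.
- The arm moves only by the tool step_arm, never from a script. Its argument "moves" is a list of rows, each a list of 7 numbers: the shift along the tool's x, y, z in m, then the turn, a rotation vector about the tool's x, y, z in rad, then the finger opening in m, from 0 to 0.0854. A call has 1 to 8 rows; each row shifts and turns the commanded pose from where the row before left it, along the tool's axes as they then stand; what a row does not reach is not made up. A row lasts 1/10 s, in which the tool goes at most 50 mm and 8.59 degrees, less where a joint would pass 70% of its speed; a pose out of reach is approached as far as the arm can. A call is refused whole if a number of a shift passes 0.05 or a number of a turn 0.15, either way. A call with a gripper value outside its range is refused whole. The fingers move at their own pace and stop on an object; the grip force is fixed at half the most. Time passes only in rows, so rows that do not move let the fingers close. It gives the time, the measured TCP pose, the force and the opening at its end, in the units of the state.
- state(): the state, without advancing time (a new reading comes with each control period).
- grab_frame(name): name is "scene" or "top" or "wrist"; returns (picture, depth): 384x512x3 uint8, red, green, blue; 384x512 float32, m along the optical axis (not along the pixel's ray), 0 where there is no reading.
- camera_info(name): a dict with "intrinsics" (3x3 intrinsics, pixels), "world_from_camera" (4x4, takes a point from camera to world coordinates). Camera axes: x right, y down, z forward; pixel columns grow to the right and rows downward; lengths in m; the calibration is good to about 2 mm. A picture is of the moment at which its call begins: read the wrist's pose just before it. camera_info takes no time and is no camera call; for the wrist camera it gives the pose at the moment of the call.
- job_done(): hands the job in, once; it reports no verdict.
Trained networks look in the newest picture that a camera, given by its name, has taken for a name from the list of things; names that differ only in an ending like _2 or _b are one class to them, and where a whole thing is asked for, a point or a joint stands for the part that bears it (a point fixed in the world has none). Each returns a list of dicts, best first, with "conf" (0 to 1); they miss things now and then, are a little off and sometimes report something else, mostly with a low value. They report only what shows in the picture. A call takes as long as a camera call. They do not tell look-alikes from the thing itself.
- cut_out(camera, query): "mask" (384x512 bool, what is visible of it) and "point" ([column, row] in pixels, amid what is visible of it).
The state is a dict: "time": time; "joint_pos": joint angles; "joint_vel": joint speeds; "joint_efforts": joint torques, N m; "tool_pos": TCP position; "tool_rot": TCP orientation; "contact_force": force on the tool from outside, world axes, zero at the start; "ft_torque": the same for the moment, N m; "gripper_width": opening from 0.0 (shut) to 1.0 (fully open).
Only numpy, scipy, OpenCV 4.12 (cv2) and the standard library are available. Lean on these libraries where they do the work, as an engineer would, in place of code of your own. Each camera call takes 0.05 s, during which the arm holds its last target.

## Working session

There is one attempt and no reset: what is moved stays moved. The work goes in short steps, Python scripts to look and compute and a tool call to move; the robot and the scene stay as the last step left them, time stands still between calls to the robot, and variables do not carry over. Pictures are saved under pics/ and viewed, and the job is handed in when it is done.

Besides the shell and the picture viewer there is one more tool, called after "Request:" by a JSON object that holds its "op" and its "data". step_arm: Moves the arm, as the interface text tells. Its arguments: {"type":"object","properties":{"moves":{"type":"array"}},"required":["moves"]}

```bash
ls; mkdir -p pics; cat > h.py <<'E'
import numpy as np, cv2
from plant import state, grab_frame, camera_info, job_done, cut_out
def snap(n,f):
    s=camera_info(n); p,d=grab_frame(n); cv2.imwrite('pics/'+f,p[:,:,::-1]); np.savez('pics/'+f+'.npz',p=p,d=d,K=s['intrinsics'],T=s['world_from_camera']); return p,d,np.array(s['intrinsics']),np.array(s['world_from_camera'])
def pts(d,K,T,m):
    v,u=np.nonzero(m&(d>0)); z=d[v,u]
    c=np.stack([(u-K[0,2])/K[0,0]*z,(v-K[1,2])/K[1,1]*z,z,np.ones_like(z)])
    return (T@c)[:3].T
E
python3 - <<'E'
from h import *
for n in ['scene','top']:
    p,d,K,T=snap(n,n+'1.png')
    for q in ['nylon_mid','brass_mid','stage','stage_face']:
        for r in cut_out(n,q)[:4]:
            P=pts(d,K,T,r['mask']); print(n,q,round(r['conf'],2),np.round(r['point']),r['mask'].sum(),np.round(np.median(P,0),3) if len(P) else None, np.round(P.max(0),3))
print(state())
E
```

```text
pics
scene nylon_mid 0.96 [165. 161.] 1170 [ 0.542 -0.415  0.047] [ 0.563 -0.392  0.127]
scene nylon_mid 0.58 [198. 202.] 1185 [ 0.614 -0.312  0.052] [ 0.675 -0.254  0.127]
scene nylon_mid 0.58 [211. 250.] 1331 [ 0.703 -0.246  0.047] [ 0.728 -0.219  0.127]
scene brass_mid 0.76 [220. 160.] 1119 [ 0.488 -0.318  0.05 ] [ 0.506 -0.296  0.127]
scene stage 0.8 [386. 237.] 2415 [0.555 0.038 0.056] [0.579 0.095 0.063]
scene stage_face 0.93 [389. 236.] 2469 [0.554 0.039 0.056] [0.579 0.109 0.078]
top nylon_mid 0.93 [295. 159.] 788 [ 0.596 -0.312  0.048] [ 0.63  -0.287  0.13 ]
top nylon_mid 0.92 [352. 200.] 1021 [ 0.528 -0.414  0.047] [ 0.562 -0.391  0.129]
top nylon_mid 0.73 [183. 104.] 944 [ 0.69  -0.112  0.053] [ 0.74  -0.072  0.128]
top brass_mid 0.76 [299. 228.] 815 [ 0.476 -0.317  0.047] [ 0.504 -0.296  0.129]
top stage 0.64 [100. 191.] 2249 [0.537 0.038 0.057] [0.576 0.102 0.066]
top stage_face 0.7 [100. 191.] 2247 [0.537 0.039 0.057] [0.576 0.119 0.079]
{'time': 0.5, 'joint_pos': array([-1.38399096e+00,  5.27203219e-02,  1.61290434e+00,  1.84818351e-05,
        1.47601085e+00, -1.18997054e-01]), 'joint_vel': array([-2.66593072e-04,  6.23960771e-06, -1.32103492e-03,  4.72272036e-04,
       -1.82946901e-04,  8.95036534e-04]), 'joint_efforts': array([-7.20303433e-04, -3.93216097e+01, -3.70028079e+01, -1.42387416e-04,
        1.31361732e-03, -1.10261530e-05]), 'tool_pos': array([ 0.1881643 , -0.59597837,  0.23128837]), 'tool_rot': array([-2.17288098e-05,  9.88333499e-01,  1.52305269e-01,  8.46772881e-06]), 'contact_force': array([-0.10358377,  0.24509776,  0.52464481]), 'ft_torque': array([-0.00751039, -0.07505464,  0.00047711]), 'gripper_width': 0.9959326375372936}
```

View pics/scene1.png

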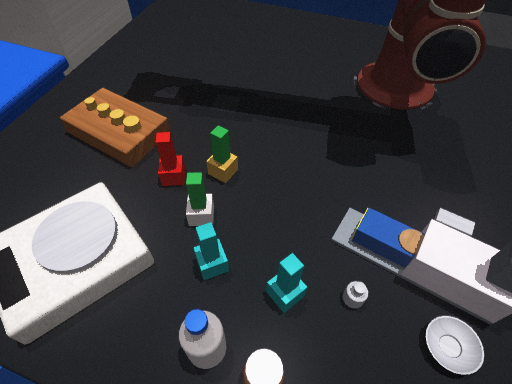

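View pics/top1.png

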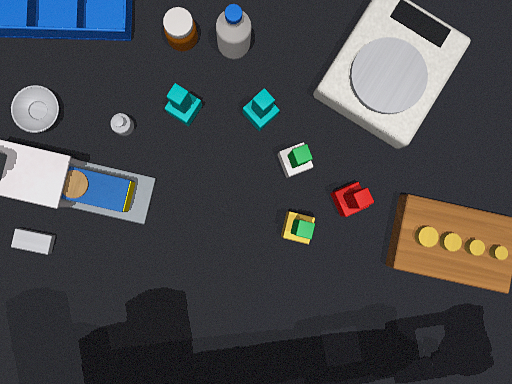

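Pushers: white foot with green post at scene (200,200) / top (297,158) is the one wanted; brass foot with green post at scene (222,155) / top (300,228) is to be left; red (170,160) and turquoise (210,250), (288,282) are look-alikes. The stage's yellow face is at top (131,196). I'll confirm this in a crop and measure.

```bash
python3 - <<'E'
from h import *
z=np.load('pics/top1.png.npz');p,d,K,T=[z[k] for k in 'pdKT']
s=np.load('pics/scene1.png.npz')
a=cv2.resize(p[120:260,250:400],None,fx=2.6,fy=2.6,interpolation=cv2.INTER_CUBIC)
b=cv2.resize(s['p'][120:240,140:260],None,fx=3,fy=3)
c=cv2.resize(p[130:240,0:180],None,fx=3,fy=3,interpolation=cv2.INTER_CUBIC)
W=np.zeros((600,800,3),np.uint8)
a=cv2.resize(a,(260,243));b=cv2.resize(b,(260,260));W[:243,:260]=a;W[:260,270:530]=b;W[265:595,:540]=c
cv2.imwrite('pics/crop1.png',W[:,:,::-1])
# geometry
for nm,z in(('top',np.load('pics/top1.png.npz')),('scene',s)):
    p,d,K,T=[z[k] for k in 'pdKT']; P=np.full(p.shape,np.nan)
    m=d>0; P[m]=pts(d,K,T,m)
    hsv=cv2.cvtColor(p,cv2.COLOR_RGB2HSV);h,S,V=[hsv[...,i].astype(int) for i in range(3)]
    def rect(name,mm):
        q=P[mm]; 
        if len(q)<5: print(nm,name,len(q));return
        r=cv2.minAreaRect(q[:,:2].astype(np.float32)); bx=cv2.boxPoints(r)
        print(nm,name,len(q),'c',np.round(r[0],4),'size',np.round(r[1],4),'ang',round(r[2],1),'z',np.round(np.median(q[:,2]),4),'mean',np.round(q.mean(0),4),'box',np.round(bx,3).tolist())
    X,Y,Z=P[...,0],P[...,1],P[...,2]
    loc=lambda cx,cy,r:(np.hypot(X-cx,Y-cy)<r)
    g=(h>45)&(h<75)&(S>100)
    rect('postN',g&loc(.6,-.31,.06)&(Z>.118))
    rect('footN',loc(.6,-.31,.06)&(Z>.04)&(Z<.05)&(S<60)&(V>120))
    rect('postB',g&loc(.48,-.317,.06)&(Z>.118))
    rect('footB',loc(.48,-.317,.06)&(Z>.04)&(Z<.05)&(h<40)&(S>80))
    rect('bluetop',(h>100)&(h<130)&(S>100)&loc(.55,.03,.12)&(Z>.05)&(Z<.062))
    y=(h>22)&(h<35)&(S>120)&loc(.55,-.03,.08)
    rect('yellow',y&(Z<.06)&(Z>.0))
    rect('plate',loc(.54,-.03,.12)&(Z>.006)&(Z<.014))
    rect('hoodtop',loc(.55,.15,.16)&(Z>.076)&(Z<.088))
    rect('steelish',(Z>.012)&(Z<.06)&(S<60)&loc(.57,.05,.17))
E
```

```text
top postN 279 c [ 0.6001 -0.319 ] size [0.0273 0.0286] ang 22.1 z 0.1249 mean [ 0.5998 -0.3187  0.1248] box [[0.5820000171661377, -0.3109999895095825], [0.5929999947547913, -0.3370000123977661], [0.6179999709129333, -0.3269999921321869], [0.6069999933242798, -0.3009999990463257]]
top footN 358 c [ 0.6    -0.3185] size [0.0493 0.0488] ang 22.3 z 0.045 mean [ 0.5948 -0.3141  0.045 ] box [[0.5680000185966492, -0.3050000071525574], [0.5860000252723694, -0.3499999940395355], [0.6320000290870667, -0.3319999873638153], [0.6140000224113464, -0.28700000047683716]]
top postB 274 c [ 0.4745 -0.3252] size [0.0282 0.027 ] ang 76.9 z 0.1251 mean [ 0.4744 -0.3247  0.125 ] box [[0.4580000042915344, -0.335999995470047], [0.48399999737739563, -0.34200000762939453], [0.4909999966621399, -0.3149999976158142], [0.46399998664855957, -0.30799999833106995]]
top footB 396 c [ 0.4745 -0.3252] size [0.0502 0.0494] ang 77.1 z 0.0449 mean [ 0.4763 -0.3197  0.0449] box [[0.4449999928474426, -0.3440000116825104], [0.49300000071525574, -0.35499998927116394], [0.5040000081062317, -0.3059999942779541], [0.45600000023
[... 3308 characters left out ...]
4064], [0.5299999713897705, -0.10599999874830246], [0.6579999923706055, -0.009999999776482582], [0.5839999914169312, 0.08900000154972076]]
scene hoodtop 3847 c [0.5644 0.163 ] size [0.1502 0.0977] ang 78.1 z 0.0821 mean [0.5701 0.1507 0.082 ] box [[0.5009999871253967, 0.10000000149011612], [0.597000002861023, 0.07999999821186066], [0.628000020980835, 0.22599999606609344], [0.5320000052452087, 0.24699999392032623]]
scene steelish 2831 c [0.5859 0.0924] size [0.2737 0.2502] ang 19.8 z 0.0271 mean [0.617  0.1234 0.0309] box [[0.41499999165534973, 0.164000004529953], [0.49900001287460327, -0.07199999690055847], [0.7570000290870667, 0.020999999716877937], [0.671999990940094, 0.25600001215934753]]
```

View pics/crop1.png

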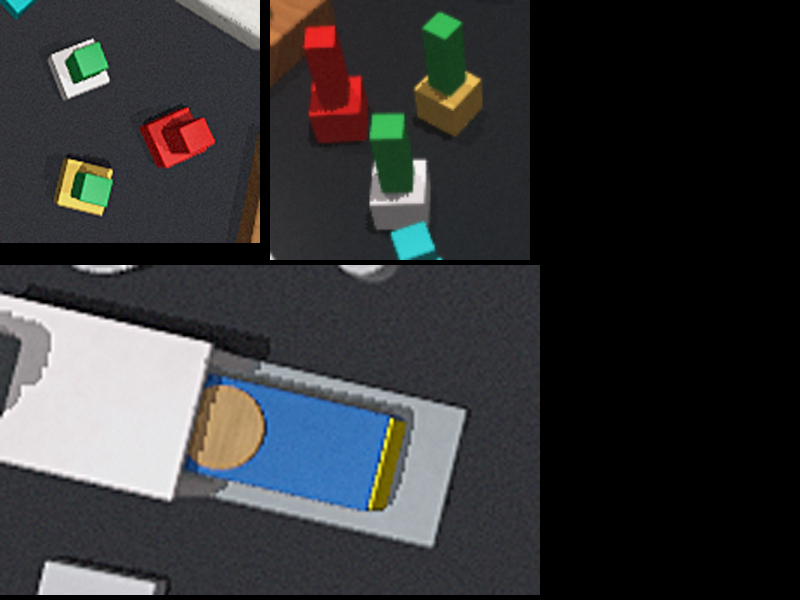

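Request:
{"op": "step_arm", "data": {"moves": [[0, 0, 0, 0, 0, -0.096, 0.085], [0.035, -0.0065, 0, 0, 0, 0, 0.085], [0.035, -0.0065, 0, 0, 0, 0, 0.085], [0.035, -0.0065, 0, 0, 0, 0, 0.085], [0.035, -0.0065, 0, 0, 0, 0, 0.085], [0.035, -0.0065, 0, 0, 0, 0, 0.085], [0.035, -0.0065, 0, 0, 0, 0, 0.085], [0.035, -0.0065, 0, 0, 0, 0, 0.085]]}}

```text
time: 1.3
tool_pos: [0.397, -0.4574, 0.2315]
tool_rot: [0.0, 0.98, 0.2, 0.0]
contact_force: [-0.4, 0.0, -0.8]
gripper_width: 1.0
```

Request:
{"op": "step_arm", "data": {"moves": [[0.035, -0.0065, 0, 0, 0, 0, 0.085], [0.035, -0.0065, 0, 0, 0, 0, 0.085], [0.035, -0.0065, 0, 0, 0, 0, 0.085], [0.035, -0.0065, 0, 0, 0, 0, 0.085], [0.035, -0.0065, 0, 0, 0, 0, 0.085], [0, 0, 0, 0, 0, 0, 0.085], [0, 0, 0, 0, 0, 0, 0.085]]}}

```text
time: 2.0
tool_pos: [0.5445, -0.3595, 0.2312]
tool_rot: [0.0, 0.98, 0.2, -0.0]
contact_force: [0.1, 0.3, 0.2]
gripper_width: 0.997
```

```bash
cat >> h.py <<'E'
from scipy.spatial.transform import Rotation as R
def rel(xyz):
    s=state(); q=s['tool_rot']; M=R.from_quat([q[1],q[2],q[3],q[0]]).as_matrix()
    print('t',round(s['time'],2),'pos',np.round(s['tool_pos'],4),'xang',round(np.degrees(np.arctan2(M[1,0],M[0,0])),2),'z',np.round(M[:,2],4),'F',np.round(s['contact_force'],1),'w',round(s['gripper_width'],3))
    print('shift in tool axes',np.round(M.T@(np.array(xyz)-s['tool_pos']),4)); return M
E
python3 - <<'E'
from h import *
p,d,K,T=snap('wrist','w1.png')
rel([.601,-.319,.231])
E
```

```text
t 2.05 pos [ 0.5439 -0.3601  0.2312] xang 23.03 z [-6.e-04 -2.e-04 -1.e+00] F [-0.6 -0.5 -1. ] w 0.997
shift in tool axes [ 0.0686 -0.0155  0.0001]
```

View pics/w1.png

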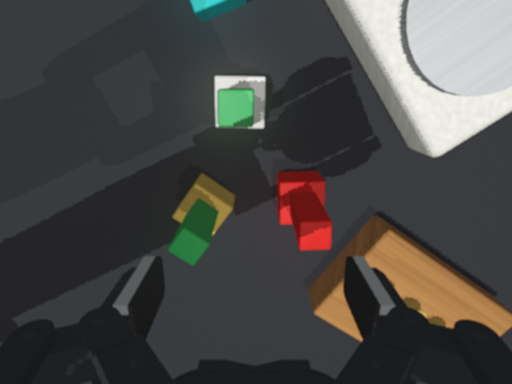

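Wrist view: white foot and green post at (240,103), square to the tool. Brass pusher is at (205,215) and red at (305,210).

```bash
python3 - <<'E'
from h import *
z=np.load('pics/w1.png.npz');p,d,K,T=[z[k] for k in 'pdKT']
P=np.full(p.shape,np.nan); m=d>0; P[m]=pts(d,K,T,m)
hsv=cv2.cvtColor(p,cv2.COLOR_RGB2HSV);h,S,V=[hsv[...,i].astype(int) for i in range(3)]
X,Y,Z=[P[...,i] for i in range(3)]
l=np.hypot(X-.6,Y+.319)<.06
for mm in (l&(Z>.118)&(Z<.13)&(S>90),l&(Z>.04)&(Z<.05)&(S<60)):
    r=cv2.minAreaRect(P[mm][:,:2].astype(np.float32)); print(mm.sum(),r)
for c in [(.69,-.25),(.53,-.415)]:
    mm=(np.hypot(X-c[0],Y-c[1])<.07)&(Z>.118)&(Z<.13); 
    if mm.any(): print(c,P[mm].mean(0))
E
```

```text
1302 ((0.6009957194328308, -0.32113000750541687), (0.027427351102232933, 0.02675784006714821), 23.036252975463867)
1160 ((0.6011280417442322, -0.3206593692302704), (0.04934997484087944, 0.05052604526281357), 22.842802047729492)
(0.53, -0.415) [ 0.53046532 -0.423278    0.12419174]
```

Request:
{"op": "step_arm", "data": {"moves": [[0.034, -0.0073, 0, 0, 0, 0, 0.085], [0.034, -0.0073, 0, 0, 0, 0, 0.085], [0, 0, 0.03, 0, 0, 0, 0.085], [0, 0, 0.03, 0, 0, 0, 0.085], [0, 0, 0.02, 0, 0, 0, 0.085], [0, 0, 0, 0, 0, 0, 0.085], [0, 0, 0, 0, 0, 0, 0.085]]}}

```text
time: 2.75
tool_pos: [0.6004, -0.3208, 0.1515]
tool_rot: [-0.0, 0.98, 0.199, -0.0]
contact_force: [-0.2, -0.0, 0.3]
gripper_width: 0.994
```

```bash
python3 - <<'E'
from h import *
rel([.601,-.320,.081])
E
```

```text
t 2.75 pos [ 0.6004 -0.3208  0.1515] xang 22.94 z [-3.e-04  0.e+00 -1.e+00] F [-0.2 -0.   0.3] w 0.994
shift in tool axes [ 0.0009 -0.0005  0.0705]
```

Request:
{"op": "step_arm", "data": {"moves": [[0.0007, -0.0005, 0.03, 0, 0, 0, 0.085], [0, 0, 0.025, 0, 0, 0, 0.085], [0, 0, 0.015, 0, 0, 0, 0.085], [0, 0, 0, 0, 0, 0, 0.085], [0, 0, 0, 0, 0, 0, 0.085]]}}

```text
time: 3.25
tool_pos: [0.6022, -0.3199, 0.0829]
tool_rot: [0.001, 0.98, 0.199, 0.001]
contact_force: [0.2, -0.6, 0.4]
gripper_width: 0.997
```

Request:
{"op": "step_arm", "data": {"moves": [[0, 0, 0, 0, 0, 0, 0.06], [0, 0, 0, 0, 0, 0, 0.045], [0, 0, 0, 0, 0, 0, 0.035], [0, 0, 0, 0, 0, 0, 0.02], [0, 0, 0, 0, 0, 0, 0.01], [0, 0, 0, 0, 0, 0, 0.01], [0, 0, 0, 0, 0, 0, 0.01]]}}

```text
time: 3.95
tool_pos: [0.602, -0.3196, 0.0821]
tool_rot: [0.001, 0.98, 0.2, 0.0]
contact_force: [0.7, -0.5, 3.2]
gripper_width: 0.323
```

Request:
{"op": "step_arm", "data": {"moves": [[0, 0, -0.01, 0, 0, 0, 0.01], [0, 0, -0.02, 0, 0, 0, 0.01], [0, 0, -0.025, 0, 0, 0, 0.01], [0, 0, -0.025, 0, 0, 0, 0.01], [0, 0, 0, 0, 0, 0.14, 0.01], [0, 0, 0, 0, 0, 0.14, 0.01], [0, 0, 0, 0, 0, 0.14, 0.01], [0, 0, 0, 0, 0, 0.14, 0.01]]}}

```text
time: 4.75
tool_pos: [0.6006, -0.3185, 0.1601]
tool_rot: [-0.001, 0.997, -0.082, -0.001]
contact_force: [0.3, -0.0, -2.4]
gripper_width: 0.323
```

Request:
{"op": "step_arm", "data": {"moves": [[0, 0, 0, 0, 0, 0.05, 0.01], [0, 0, 0, 0, 0, 0, 0.01], [0, 0, 0, 0, 0, 0, 0.01]]}}

```text
time: 5.05
tool_pos: [0.601, -0.3188, 0.1605]
tool_rot: [-0.0, 0.995, -0.103, -0.001]
contact_force: [0.6, 0.9, -3.1]
gripper_width: 0.322
```

```bash
python3 - <<'E'
from h import *
M=rel([.513,-.076,.16])
p,d,K,T=snap('scene','s2.png')
E
```

```text
t 5.05 pos [ 0.601  -0.3188  0.1605] xang -11.86 z [-0.0015  0.0011 -1.    ] F [ 0.6  0.9 -3.1] w 0.322
shift in tool axes [-0.136  -0.2195  0.0009]
```

View pics/s2.png

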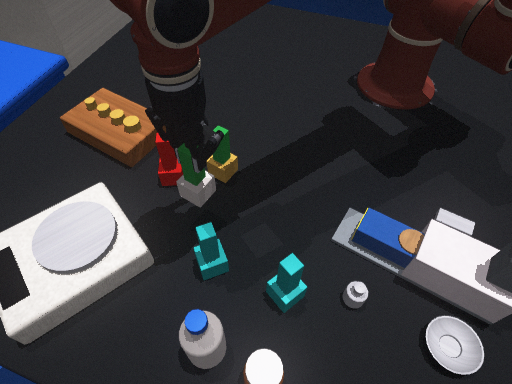

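The white pusher is held and lifted at (195,185); brass (222,155) and red (168,165) are undisturbed. Next I carry it in front of the yellow face.

Request:
{"op": "step_arm", "data": {"moves": [[-0.0195, -0.031, 0, 0, 0, 0, 0.01], [-0.0195, -0.031, 0, 0, 0, 0, 0.01], [-0.0195, -0.031, 0, 0, 0, 0, 0.01], [-0.0195, -0.031, 0, 0, 0, 0, 0.01], [-0.0195, -0.031, 0, 0, 0, 0, 0.01], [-0.0195, -0.031, 0, 0, 0, 0, 0.01], [-0.0195, -0.031, 0, 0, 0, 0, 0.01], [0, 0, 0, 0, 0, 0, 0.01]]}}

```text
time: 5.9
tool_pos: [0.5111, -0.0752, 0.1608]
tool_rot: [-0.001, 0.995, -0.102, -0.001]
contact_force: [-0.2, -1.0, -2.5]
gripper_width: 0.321
```

Request:
{"op": "step_arm", "data": {"moves": [[0, 0, 0.02, 0, 0, 0, 0.01], [0, 0, 0.02, 0, 0, 0, 0.01], [0, 0, 0.014, 0, 0, 0, 0.01], [0, 0, 0, 0, 0, 0, 0.01], [0, 0, 0, 0, 0, 0, 0.01], [0, 0, 0, 0, 0, 0, 0.01]]}}

```text
time: 6.5
tool_pos: [0.5138, -0.0791, 0.1086]
tool_rot: [0.0, 0.995, -0.104, 0.001]
contact_force: [0.7, 0.7, -2.6]
gripper_width: 0.322
```

```bash
python3 - <<'E'
from h import *
u=np.array([.208,.978]); f=np.array([.5265,-.0125])
c=f-.065*u
M=rel([c[0],c[1],.0965])
p,d,K,T=snap('scene','s3.png')
p2,d2,K2,T2=snap('top','t3.png')
a=cv2.resize(p[150:300,300:450],None,fx=2.6,fy=2.6,interpolation=cv2.INTER_CUBIC)
b=cv2.resize(p2[130:260,50:200],None,fx=2.6,fy=2.6,interpolation=cv2.INTER_CUBIC)
W=np.zeros((400,790,3),np.uint8);W[:a.shape[0],:390]=a;W[:b.shape[0],400:790]=b
cv2.imwrite('pics/c3.png',W[:,:,::-1])
for nm,(p,d,K,T) in (('top',(p2,d2,K2,T2)),('scene',(p,d,K,T))):
    P=np.full(p.shape,np.nan); m=d>0; P[m]=pts(d,K,T,m)
    hsv=cv2.cvtColor(p,cv2.COLOR_RGB2HSV);h,S,V=[hsv[...,i].astype(int) for i in range(3)]
    X,Y,Z=[P[...,i] for i in range(3)]
    mm=(np.hypot(X-c[0],Y-c[1])<.05)&(Z>.03)&(Z<.075)&(S<60)&(V>110)
    q=P[mm]
    if len(q)>5: print(nm,len(q),cv2.minAreaRect(q[:,:2].astype(np.float32)),'z',np.percentile(q[:,2],[5,50,95]))
E
```

```text
t 6.5 pos [ 0.5138 -0.0791  0.1086] xang -11.94 z [ 2.e-03 -6.e-04 -1.e+00] F [ 0.7  0.7 -2.6] w 0.322
shift in tool axes [-0.0014 -0.0028  0.0121]
scene 28 ((0.5151201486587524, -0.08407740294933319), (0.039188943803310394, 0.04451631009578705), 77.11007690429688) z [0.0701624  0.07171429 0.07230381]
```

View pics/c3.png

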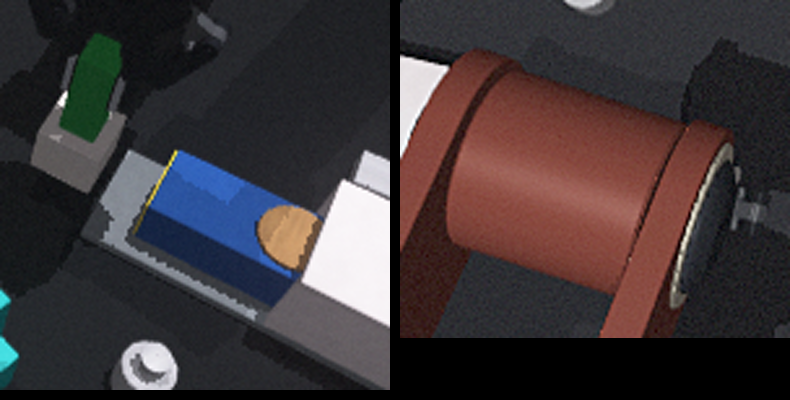

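The crop shows the foot in front of the yellow face and lined up with the block, with the plate's end between them. I lower to tapping height (underside about 15 mm) and approach.

Request:
{"op": "step_arm", "data": {"moves": [[-0.001, 0, 0.006, 0, 0, 0, 0.01], [0, 0, 0.006, 0, 0, 0, 0.01], [0, -0.006, 0, 0, 0, 0, 0.01], [0, -0.006, 0, 0, 0, 0, 0.01], [0, -0.006, 0, 0, 0, 0, 0.01], [0, -0.006, 0, 0, 0, 0, 0.01], [0, -0.004, 0, 0, 0, 0, 0.01], [0, 0, 0, 0, 0, 0, 0.01]]}}

```text
time: 7.4
tool_pos: [0.5178, -0.0504, 0.0954]
tool_rot: [-0.0, 0.995, -0.103, 0.0]
contact_force: [0.5, -0.1, -3.3]
gripper_width: 0.318
```

```bash
cat >> h.py <<'E'
u=np.array([.208,.978]); f0=np.array([.5265,-.0125]); lat=np.array([.978,-.208])
def prog():
    s=state(); p=s['tool_pos']; e=p[:2]-f0
    print('t',round(s['time'],2),'front face rel. to initial block face (mm)',round(1e3*(e@u+.025),1),'lat',round(1e3*e@lat,1),'under',round(1e3*(p[2]-.0819),1),'F along',round(s['contact_force'][:2]@u,1),'Fz',round(s['contact_force'][2],1))
E
python3 -c "
from h import *
prog();rel([.5265-.03*.208,-.0125-.03*.978,.0966])"
```

```text
t 7.4 front face rel. to initial block face (mm) -13.9 lat -0.6 under 13.5 F along -0.0 Fz -3.3
t 7.4 pos [ 0.5178 -0.0504  0.0954] xang -11.87 z [ 2.e-04  0.e+00 -1.e+00] F [ 0.5 -0.1 -3.3] w 0.318
shift in tool axes [ 0.0006 -0.0089 -0.0012]
```

Request:
{"op": "step_arm", "data": {"moves": [[0, -0.003, -0.001, 0, 0, 0, 0.01], [0, -0.003, 0, 0, 0, 0, 0.01], [0, -0.003, 0, 0, 0, 0, 0.01], [0, -0.003, 0, 0, 0, 0, 0.01], [0, -0.003, 0, 0, 0, 0, 0.01], [0, -0.003, 0, 0, 0, 0, 0.01], [0, -0.003, 0, 0, 0, 0, 0.01], [0, -0.003, 0, 0, 0, 0, 0.01]]}}

```text
time: 8.2
tool_pos: [0.5226, -0.0277, 0.0963]
tool_rot: [0.0, 0.995, -0.104, 0.0]
contact_force: [0.1, -2.5, -2.4]
gripper_width: 0.317
```

```bash
python3 -c "
from h import *
prog()"
```

```text
t 8.2 front face rel. to initial block face (mm) 9.4 lat -0.6 under 14.4 F along -2.4 Fz -2.4
```

Request:
{"op": "step_arm", "data": {"moves": [[0, -0.003, 0, 0, 0, 0, 0.01], [0, -0.003, 0, 0, 0, 0, 0.01], [0, 0.006, 0, 0, 0, 0, 0.01], [0, 0.01, 0, 0, 0, 0, 0.01], [0, 0, 0, 0, 0, 0, 0.01], [0, 0, 0, 0, 0, 0, 0.01], [0, 0, 0, 0, 0, 0, 0.01], [0, 0, 0, 0, 0, 0, 0.01]]}}

```text
time: 9.0
tool_pos: [0.5205, -0.0373, 0.0963]
tool_rot: [-0.0, 0.995, -0.104, 0.0]
contact_force: [-0.3, -1.0, -2.8]
gripper_width: 0.315
```

```bash
cat > meas.py <<'E'
from h import *
import sys
prog()
p,d,K,T=snap('scene',sys.argv[1])
P=np.full(p.shape,np.nan); m=d>0; P[m]=pts(d,K,T,m)
hsv=cv2.cvtColor(p,cv2.COLOR_RGB2HSV);h,S,V=[hsv[...,i].astype(int) for i in range(3)]
X,Y,Z=[P[...,i] for i in range(3)]
mm=(h>100)&(h<130)&(S>100)&(np.hypot(X-.55,Y-.03)<.12)&(Z>.05)&(Z<.062)
A=(P[mm][:,:2]-f0)@u; print('blue back edge along',np.round(1e3*np.percentile(A,[0.5,2,5,98]),1),mm.sum())
mm=(Z>.078)&(Z<.087)&(S<60)&(np.hypot(X-.56,Y-.15)<.12)
A=(P[mm][:,:2]-f0)@u; print('hood mouth along',np.round(1e3*np.percentile(A,[.5,2]),1))
c=cv2.resize(p[150:300,300:500],None,fx=3,fy=3,interpolation=cv2.INTER_CUBIC)
cv2.imwrite('pics/c_'+sys.argv[1],c[:,:,::-1])
E
python3 meas.py s4.png
```

```text
t 9.0 front face rel. to initial block face (mm) -0.4 lat -0.7 under 14.4 F along -1.1 Fz -2.8
blue back edge along [17.4 18.6 21.  98.4] 1246
hood mouth along [104.9 106.7]
```

View pics/c_s4.png

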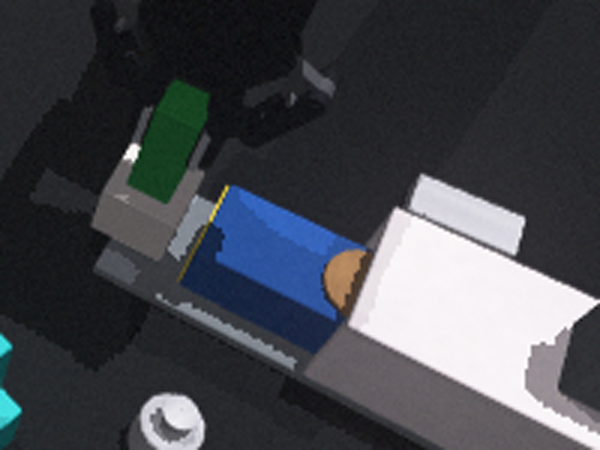

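First tap moved the block about 16 mm, and the pusher now stands clear of the face (gap visible at crop (190,240)). Second tap.

Request:
{"op": "step_arm", "data": {"moves": [[0, -0.004, 0, 0, 0, 0, 0.01], [0, -0.004, 0, 0, 0, 0, 0.01], [0, -0.004, 0, 0, 0, 0, 0.01], [0, -0.003, 0, 0, 0, 0, 0.01], [0, -0.003, 0, 0, 0, 0, 0.01], [0, -0.003, 0, 0, 0, 0, 0.01], [0, -0.003, 0, 0, 0, 0, 0.01], [0, -0.003, 0, 0, 0, 0, 0.01]]}}

```text
time: 9.85
tool_pos: [0.5261, -0.011, 0.0963]
tool_rot: [0.0, 0.995, -0.104, -0.0]
contact_force: [-0.9, -2.7, -2.2]
gripper_width: 0.32
```

Request:
{"op": "step_arm", "data": {"moves": [[0, -0.003, 0, 0, 0, 0, 0.01], [0, -0.003, 0, 0, 0, 0, 0.01], [0, 0.006, 0, 0, 0, 0, 0.01], [0, 0.01, 0, 0, 0, 0, 0.01], [0, 0, 0, 0, 0, 0, 0.01], [0, 0, 0, 0, 0, 0, 0.01], [0, 0, 0, 0, 0, 0, 0.01], [0, 0, 0, 0, 0, 0, 0.01]]}}

```text
time: 10.65
tool_pos: [0.524, -0.0206, 0.0963]
tool_rot: [-0.0, 0.995, -0.104, -0.0]
contact_force: [0.2, -0.6, -3.2]
gripper_width: 0.325
```

```bash
python3 meas.py s5.png
```

```text
t 10.65 front face rel. to initial block face (mm) 16.6 lat -0.7 under 14.4 F along -0.6 Fz -3.2
blue back edge along [ 34.3  35.7  37.5 104.9] 1195
hood mouth along [104.9 106.6]
```

Request:
{"op": "step_arm", "data": {"moves": [[0, 0, 0, 0, 0, 0, 0.01], [0, -0.004, 0, 0, 0, 0, 0.01], [0, -0.004, 0, 0, 0, 0, 0.01], [0, -0.004, 0, 0, 0, 0, 0.01], [0, -0.003, 0, 0, 0, 0, 0.01], [0, -0.003, 0, 0, 0, 0, 0.01], [0, -0.003, 0, 0, 0, 0, 0.01], [0, -0.003, 0, 0, 0, 0, 0.01]]}}

```text
time: 11.5
tool_pos: [0.529, 0.0026, 0.0964]
tool_rot: [0.0, 0.995, -0.104, -0.0]
contact_force: [-1.1, -3.0, -2.6]
gripper_width: 0.323
```

Request:
{"op": "step_arm", "data": {"moves": [[0, -0.003, 0, 0, 0, 0, 0.01], [0, -0.003, 0, 0, 0, 0, 0.01], [0, -0.003, 0, 0, 0, 0, 0.01], [0, 0.006, 0, 0, 0, 0, 0.01], [0, 0.01, 0, 0, 0, 0, 0.01], [0, 0, 0, 0, 0, 0, 0.01], [0, 0, 0, 0, 0, 0, 0.01], [0, 0, 0, 0, 0, 0, 0.01]]}}

```text
time: 12.3
tool_pos: [0.5276, -0.0041, 0.0963]
tool_rot: [-0.0, 0.995, -0.104, 0.0]
contact_force: [-0.3, -0.3, -3.5]
gripper_width: 0.32
```

```bash
python3 meas.py s6.png
```

```text
t 12.3 front face rel. to initial block face (mm) 33.4 lat -0.7 under 14.4 F along -0.4 Fz -3.5
blue back edge along [ 51.3  52.2  53.9 106.7] 959
hood mouth along [104.9 106.6]
```

View pics/c_s6.png

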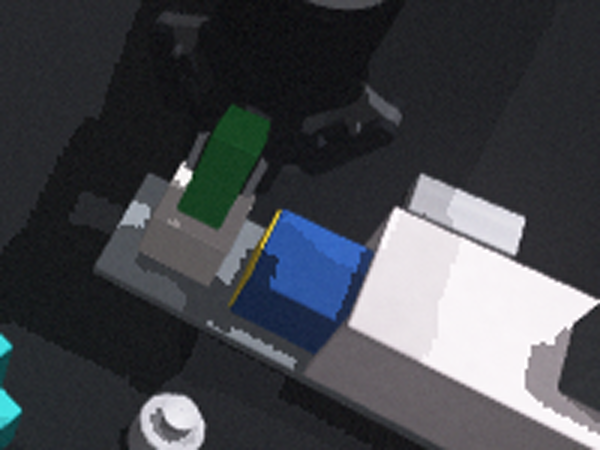

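Block is at about 50 mm of an expected 68 mm, and the gap is visible. Fourth tap brings it short of the stop.

Request:
{"op": "step_arm", "data": {"moves": [[0, 0, 0, 0, 0, 0, 0.01], [0, 0, 0, 0, 0, 0, 0.01], [0, -0.004, 0, 0, 0, 0, 0.01], [0, -0.004, 0, 0, 0, 0, 0.01], [0, -0.004, 0, 0, 0, 0, 0.01], [0, -0.003, 0, 0, 0, 0, 0.01], [0, -0.003, 0, 0, 0, 0, 0.01], [0, -0.003, 0, 0, 0, 0, 0.01]]}}

```text
time: 13.15
tool_pos: [0.5319, 0.0162, 0.0963]
tool_rot: [0.001, 0.995, -0.104, -0.0]
contact_force: [-0.8, -2.2, -2.4]
gripper_width: 0.315
```

Request:
{"op": "step_arm", "data": {"moves": [[0, -0.003, 0, 0, 0, 0, 0.01], [0, -0.003, 0, 0, 0, 0, 0.01], [0, 0.006, 0, 0, 0, 0, 0.01], [0, 0.008, 0, 0, 0, 0, 0.01], [0, 0, 0, 0, 0, 0, 0.01], [0, 0, 0, 0, 0, 0, 0.01], [0, 0, 0, 0, 0, 0, 0.01], [0, 0, 0, 0, 0, 0, 0.01]]}}

```text
time: 13.95
tool_pos: [0.5303, 0.0087, 0.0963]
tool_rot: [-0.0, 0.995, -0.104, 0.0]
contact_force: [-0.3, -0.5, -2.5]
gripper_width: 0.32
```

```bash
python3 meas.py s7.png
```

```text
t 13.95 front face rel. to initial block face (mm) 46.5 lat -0.7 under 14.4 F along -0.6 Fz -2.5
blue back edge along [ 62.   62.7  64.  106.9] 784
hood mouth along [105.  106.7]
```

Request:
{"op": "step_arm", "data": {"moves": [[0, 0, 0, 0, 0, 0, 0.01], [0, -0.004, 0, 0, 0, 0, 0.01], [0, -0.004, 0, 0, 0, 0, 0.01], [0, -0.004, 0, 0, 0, 0, 0.01], [0, -0.002, 0, 0, 0, 0, 0.01], [0, -0.002, 0, 0, 0, 0, 0.01], [0, -0.002, 0, 0, 0, 0, 0.01]]}}

```text
time: 14.7
tool_pos: [0.5339, 0.0259, 0.0964]
tool_rot: [0.001, 0.995, -0.104, -0.0]
contact_force: [0.5, -2.3, -2.2]
gripper_width: 0.32
```

Request:
{"op": "step_arm", "data": {"moves": [[0, -0.001, 0, 0, 0, 0, 0.01], [0, -0.001, 0, 0, 0, 0, 0.01]]}}

```text
time: 14.9
tool_pos: [0.5344, 0.0281, 0.0963]
tool_rot: [0.0, 0.995, -0.104, -0.0]
contact_force: [-1.0, -2.6, -1.4]
gripper_width: 0.323
```

Request:
{"op": "step_arm", "data": {"moves": [[0, -0.001, 0, 0, 0, 0, 0.01]]}}

```text
time: 15.0
tool_pos: [0.5346, 0.0291, 0.0963]
tool_rot: [0.0, 0.995, -0.104, -0.0]
contact_force: [-0.5, -2.2, -1.9]
gripper_width: 0.32
```

```bash
python3 -c "
from h import *
prog()"
```

```text
t 15.0 front face rel. to initial block face (mm) 67.4 lat -0.7 under 14.4 F along -2.3 Fz -1.9
```

Request:
{"op": "step_arm", "data": {"moves": [[0, -0.001, 0, 0, 0, 0, 0.01]]}}

```text
time: 15.1
tool_pos: [0.5348, 0.0301, 0.0963]
tool_rot: [0.0, 0.995, -0.104, -0.0]
contact_force: [-1.2, -2.6, -2.0]
gripper_width: 0.318
```

Request:
{"op": "step_arm", "data": {"moves": [[0, -0.001, 0, 0, 0, 0, 0.01]]}}

```text
time: 15.2
tool_pos: [0.535, 0.0311, 0.0963]
tool_rot: [0.0, 0.995, -0.104, 0.0]
contact_force: [-1.2, -4.6, -1.2]
gripper_width: 0.318
```

Force begins to rise (4.6 N). I press on in 0.5–1 mm steps.

Request:
{"op": "step_arm", "data": {"moves": [[0, -0.0007, 0, 0, 0, 0, 0.01]]}}

```text
time: 15.3
tool_pos: [0.5351, 0.0312, 0.0964]
tool_rot: [0.001, 0.995, -0.104, -0.0]
contact_force: [-1.7, -5.9, -2.0]
gripper_width: 0.319
```

Request:
{"op": "step_arm", "data": {"moves": [[0, 0, 0, 0, 0, 0, 0.01]]}}

```text
time: 15.4
tool_pos: [0.5351, 0.0311, 0.0964]
tool_rot: [0.001, 0.995, -0.104, -0.0]
contact_force: [-0.8, -4.7, -1.3]
gripper_width: 0.321
```

Request:
{"op": "step_arm", "data": {"moves": [[0, -0.001, 0, 0, 0, 0, 0.01], [0, 0, 0, 0, 0, 0, 0.01]]}}

```text
time: 15.6
tool_pos: [0.5352, 0.0313, 0.0964]
tool_rot: [0.002, 0.995, -0.104, -0.0]
contact_force: [-1.9, -7.0, -1.2]
gripper_width: 0.321
```

```bash
python3 -c "
from h import *
prog()"
```

```text
t 15.6 front face rel. to initial block face (mm) 69.7 lat -0.6 under 14.5 F along -7.2 Fz -1.2
```

The tool stands still while the force climbs to 7 N, so the block is on the stop. Back off and look.

Request:
{"op": "step_arm", "data": {"moves": [[0, 0.006, 0, 0, 0, 0, 0.01], [0, 0.01, 0, 0, 0, 0, 0.01], [0, 0.015, 0, 0, 0, 0, 0.01], [0, 0.015, 0, 0, 0, 0, 0.01], [0, 0, 0, 0, 0, 0, 0.01], [0, 0, 0, 0, 0, 0, 0.01], [0, 0, 0, 0, 0, 0, 0.01]]}}

```text
time: 16.3
tool_pos: [0.5259, -0.0123, 0.0963]
tool_rot: [-0.0, 0.995, -0.104, 0.0]
contact_force: [0.2, 0.2, -2.4]
gripper_width: 0.319
```

```bash
python3 meas.py s8.png; python3 -c "
from h import *
rel([.55,-.25,.16])"
```

```text
t 16.3 front face rel. to initial block face (mm) 25.1 lat -0.7 under 14.4 F along 0.2 Fz -2.4
blue back edge along [ 70.3  70.9  71.9 107.2] 644
hood mouth along [104.9 106.7]
t 16.35 pos [ 0.5259 -0.0121  0.0963] xang -11.93 z [ 1.e-04  3.e-04 -1.e+00] F [-0.5  1.4 -2. ] w 0.318
shift in tool axes [ 0.0728  0.2278 -0.0637]
```

View pics/c_s8.png

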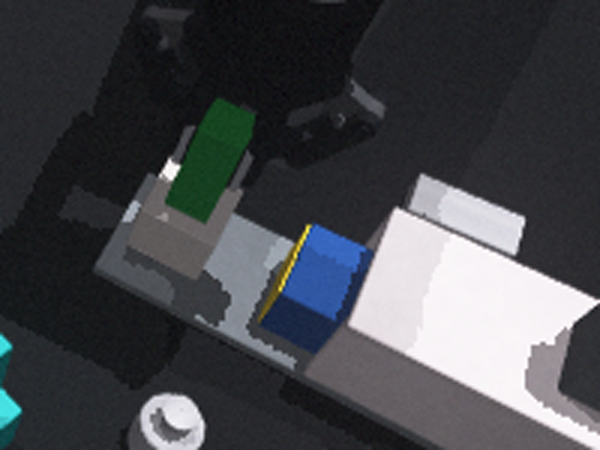

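The yellow face (crop (285,270)) stands about 35 mm before the hood mouth, which matches home (36 mm). Now I carry the pusher to open bench near (0.55, -0.20).

Request:
{"op": "step_arm", "data": {"moves": [[0, 0.01, -0.02, 0, 0, 0, 0.01], [0.01, 0.027, -0.02, 0, 0, 0, 0.01], [0.011, 0.03, 0, 0, 0, 0, 0.01], [0.011, 0.03, 0, 0, 0, 0, 0.01], [0.011, 0.03, 0, 0, 0, 0, 0.01], [0.01, 0.027, 0, 0, 0, 0, 0.01], [0.01, 0.025, 0, 0, 0, 0, 0.01], [0, 0, 0, 0, 0, 0, 0.01]]}}

```text
time: 17.15
tool_pos: [0.5511, -0.203, 0.1366]
tool_rot: [0.001, 0.994, -0.105, 0.0]
contact_force: [0.1, 0.7, -2.0]
gripper_width: 0.322
```

Request:
{"op": "step_arm", "data": {"moves": [[0, 0, 0.02, 0, 0, 0, 0.01], [0, 0, 0.015, 0, 0, 0, 0.01], [0, 0, 0.01, 0, 0, 0, 0.01], [0, 0, 0, 0, 0, 0, 0.01], [0, 0, 0, 0, 0, 0, 0.01]]}}

```text
time: 17.65
tool_pos: [0.5505, -0.1999, 0.0911]
tool_rot: [-0.0, 0.995, -0.104, -0.0]
contact_force: [-0.2, -0.3, -1.6]
gripper_width: 0.319
```

```bash
python3 - <<'E'
from h import *
rel([.55,-.20,.0825])
p,d,K,T=snap('scene','s9.png')
P=np.full(p.shape,np.nan); m=d>0; P[m]=pts(d,K,T,m)
X,Y,Z=[P[...,i] for i in range(3)]
c=state()['tool_pos'][:2]
mm=(np.hypot(X-c[0],Y-c[1])<.1)&(Z>.008)&(Z<.06)
r=[round(1e3*v) for v in np.percentile(P[mm][:,2],[5,50,95])];print(mm.sum(),r)
cv2.imwrite('pics/c_s9.png',cv2.resize(p[80:300,150:400],None,fx=3,fy=2.7)[:,:,::-1])
E
```

```text
t 17.65 pos [ 0.5505 -0.1999  0.0911] xang -11.89 z [-4.e-04  3.e-04 -1.e+00] F [-0.2 -0.3 -1.6] w 0.319
shift in tool axes [-0.0004  0.0002  0.0086]
643 [14, 48, 55]
```

View pics/c_s9.png

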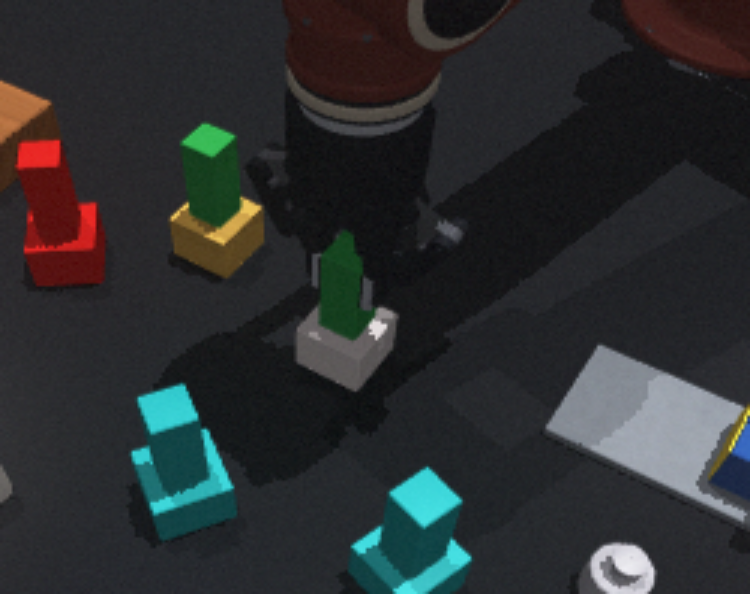

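The pusher (crop (345,350)) hangs upright just above clear bench, apart from brass, turquoise, red and the gauge. I lower it the last ~9 mm gently.

Request:
{"op": "step_arm", "data": {"moves": [[0, 0, 0.004, 0, 0, 0, 0.01], [0, 0, 0.003, 0, 0, 0, 0.01], [0, 0, 0.001, 0, 0, 0, 0.01], [0, 0, 0, 0, 0, 0, 0.01]]}}

```text
time: 18.1
tool_pos: [0.5503, -0.2003, 0.0831]
tool_rot: [-0.0, 0.995, -0.104, -0.0]
contact_force: [0.1, -0.3, -3.2]
gripper_width: 0.317
```

Request:
{"op": "step_arm", "data": {"moves": [[0, 0, 0.001, 0, 0, 0, 0.01], [0, 0, 0, 0, 0, 0, 0.01]]}}

```text
time: 18.3
tool_pos: [0.5505, -0.2004, 0.0823]
tool_rot: [-0.0, 0.995, -0.104, -0.0]
contact_force: [-0.4, -0.3, -2.4]
gripper_width: 0.32
```

Request:
{"op": "step_arm", "data": {"moves": [[0, 0, 0.0007, 0, 0, 0, 0.01], [0, 0, 0, 0, 0, 0, 0.01]]}}

```text
time: 18.5
tool_pos: [0.5506, -0.2005, 0.0821]
tool_rot: [0.0, 0.995, -0.104, 0.0]
contact_force: [-0.7, 0.5, -0.2]
gripper_width: 0.318
```

On the bench: the weight has come off the wrist. Release.

Request:
{"op": "step_arm", "data": {"moves": [[0, 0, 0, 0, 0, 0, 0.032], [0, 0, 0, 0, 0, 0, 0.04], [0, 0, 0, 0, 0, 0, 0.055], [0, 0, 0, 0, 0, 0, 0.07], [0, 0, 0, 0, 0, 0, 0.085], [0, 0, 0, 0, 0, 0, 0.085], [0, 0, 0, 0, 0, 0, 0.085]]}}

```text
time: 19.2
tool_pos: [0.5505, -0.2004, 0.0816]
tool_rot: [-0.0, 0.995, -0.104, 0.0]
contact_force: [0.3, 0.5, -0.3]
gripper_width: 0.993
```

Request:
{"op": "step_arm", "data": {"moves": [[0, 0, -0.01, 0, 0, 0, 0.085], [0, 0, -0.02, 0, 0, 0, 0.085], [0, 0, -0.03, 0, 0, 0, 0.085], [0, 0, -0.04, 0, 0, 0, 0.085], [0, 0, -0.04, 0, 0, 0, 0.085], [0, 0, -0.03, 0, 0, 0, 0.085], [0, 0, 0, 0, 0, 0, 0.085]]}}

```text
time: 19.9
tool_pos: [0.5531, -0.2016, 0.2594]
tool_rot: [0.002, 0.995, -0.104, 0.006]
contact_force: [0.1, -0.7, 1.2]
gripper_width: 0.996
```

```bash
python3 meas.py s10.png; python3 - <<'E'
from h import *
rel([.55,-.2,.25])
z=np.load('pics/s10.png.npz');p,d,K,T=[z[k] for k in 'pdKT']
P=np.full(p.shape,np.nan); m=d>0; P[m]=pts(d,K,T,m)
X,Y,Z=[P[...,i] for i in range(3)]
hsv=cv2.cvtColor(p,cv2.COLOR_RGB2HSV);h,S,V=[hsv[...,i].astype(int) for i in range(3)]
for c in [(.5506,-.2005),(.4765,-.3255)]:
    mm=(np.hypot(X-c[0],Y-c[1])<.04)&(Z>.118)&(Z<.13); print(cv2.minAreaRect(P[mm][:,:2].astype(np.float32)),np.median(P[mm][:,2]))
E
```

```text
t 19.9 front face rel. to initial block face (mm) -154.5 lat 65.3 under 177.5 F along -0.6 Fz 1.2
blue back edge along [ 70.3  70.9  71.9 107.1] 641
hood mouth along [104.8 106.6]
t 19.95 pos [ 0.552  -0.2011  0.256 ] xang -11.92 z [ 0.0064 -0.0033 -1.    ] F [-1.  -0.3 -0.8] w 0.995
shift in tool axes [-0.0022 -0.0007  0.006 ]
((0.550453782081604, -0.200022891163826), (0.027879035100340843, 0.0298745296895504), 77.54247283935547) 0.12462034599198829
((0.47611159086227417, -0.3254215121269226), (0.02808297984302044, 0.02917790599167347), 78.04593658447266) 0.12442244845191575
```

View pics/s10.png

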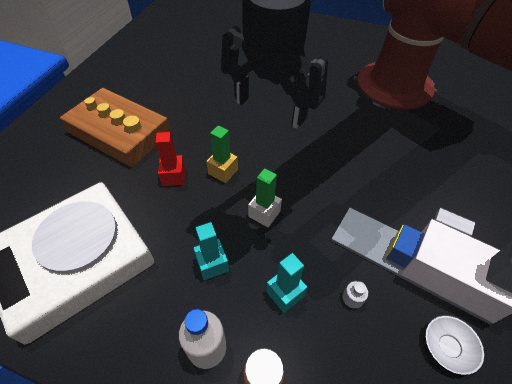

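Pusher stands upright at (265,200), brass is untouched at (222,155), and the block is in at (405,245). One independent check of home: plate end to yellow face should be 105 mm.

```bash
python3 - <<'E'
from h import *
z=np.load('pics/s10.png.npz');p,d,K,T=[z[k] for k in 'pdKT']
P=np.full(p.shape,np.nan); m=d>0; P[m]=pts(d,K,T,m)
A=(P[...,:2]-f0)@u; L=(P[...,:2]-f0)@lat; Z=P[...,2]
mm=(abs(L)<.04)&(Z>.007)&(Z<.013)&(A>-.08)&(A<.09)
print('plate end',np.percentile(A[mm],[.2,1,2]))
hsv=cv2.cvtColor(p,cv2.COLOR_RGB2HSV);h,S=hsv[...,0].astype(int),hsv[...,1]
b=(abs(L)<.03)&(Z>.05)&(Z<.062)&(A>.04)&(A<.1); print('top back edge (any colour)',np.percentile(A[b],[.2,1,2]))
mm=(Z>.078)&(Z<.087)&(abs(L)<.045)&(A>.08)&(A<.2);print('mouth',np.percentile(A[mm],[.2,1,2]))
E
```

```text
plate end [-0.03500832 -0.03402061 -0.03292958]
top back edge (any colour) [0.06806253 0.06811161 0.06842641]
mouth [0.10451063 0.10500483 0.10598076]
```

```bash
python3 -c "
from h import *
print(job_done()); print(state()['time'])"
```

```text
the job is handed in; nothing more can be done
None
the job is handed in; nothing more can be done
```

The blue stage block is home against its stop. The white-nosed pusher stands upright and released on open bench at about (0.550, -0.200). The job was handed in at about 20 s of the 51 s allowed.

- **Tapping:** I used five slow taps, backing the pusher about 14–16 mm off the block and pausing roughly 0.4–0.6 s between them. Only the pusher touched the block.
- **On the stop:** on the last tap the tool stopped moving while the push force rose from about 3 N to 7 N.
- **Camera check of home:** the face is about 35–36.5 mm before the hood mouth (nominal 36). It is 103–105 mm from the end of the grey plate (nominal 105), which agrees within the 2 mm calibration.
- **Other objects:** the brass-nosed pusher is unmoved to within 1 mm. In the last picture all the look-alike pushers were still standing, and the gripper was open about 0.17 m above the pusher.
- **Failed checks:** none. One colour-only estimate put the block's edge at 70–71 mm against 68–69.7 mm by the other methods. I put this down to shading at the yellow edge.

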